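Spin down the last wing nut on the pressure canner

ROBOT

A 6-joint arm with a two-finger parallel gripper is mounted at the origin on the work surface. World frame = base frame: x ahead of the robot, y to its left, z up, the work surface at z = 0. Lengths are in m, angles in rad, forces in N, time in s.
With the tool pointing down it reaches from about 0.425 to 0.95 m from the base axis. Payload 3.5 kg.
Tool frame: the origin (TCP) lies between the finger pads; the fingertips stand 14 mm ahead of it and the grasp point (between the pads) lies 5 mm behind it (ctrl.tip_extent is the distance from the TCP to the fingertips, in m); x points along the fingers, z is the direction in which the jaws open and shut, and the axes are right-handed (so a half turn about x gives the same grasp; the last joint's range is limited). The gripper opens to 85 mm and grips with 20 to 120 N. Pads are 22 mm wide; open, the fingers measure 114 mm over their backs; the gripper's body (76 mm by 85 mm) begins 54 mm behind the grasp point. The pads swing forward as they close: fully open they stand 13 mm farther back than shut.
Start: joints at [-1.357, 0.286, 1.577, -0, 1.279, -0.15], TCP at [0.24, -0.631, 0.245] pointing down, gripper open.
Joint ranges: [-2.77, 2.77], [-0.9, 2.22], [0.21, 2.48], [-1.53, 4.67], [0.24, 2.81], [-2.84, 2.84]. Speed limits (rad/s): [2.79, 2.79, 3.14, 3.14, 3.14, 3.14].

INTERFACE

Orientations are given as a unit quaternion [x, y, z, w].
In Python, from plant import ctrl gives the robot as it stands.
- The arm moves only by the tool move_arm, never from a script. Its argument "commands" is one flat list of numbers, 4 for each row, row after row: the shift along the tool's x, y, z in units of 25 mm (1.0 is 25 mm), then the turn about the tool's x in units of 5 degrees (1.0 is 5 degrees). A call has 1 to 20 rows; each row shifts and turns the commanded pose from where the row before left it, along the tool's axes as they then stand; what a row does not reach is not made up. A row lasts 1/8 s, in which the tool goes at most 62.5 mm and 10.7 degrees, less where a joint would pass 70% of its speed; a pose out of reach is approached as far as the arm can. A call is refused whole if a number of a shift passes 1 or a number of a turn 1, either way. A call with a gripper value outside its range is refused whole. "jaw" is the finger opening in mm, from 0 to 85.4, set as the call begins (left out, the last holds). The fingers move at their own pace and stop on an object; "force" is the grip in N (left out, the last holds). Time passes only in rows, so rows that do not move let the fingers close. It gives the time, the measured TCP pose, the force and the opening at its end, in the units of the state.
- ctrl.get_state(): the state, without advancing time (a new reading comes with each control period).
- ctrl.read_camera(name): name is "side" or "top"; returns the picture (480x640x3 uint8, red, green, blue); there is no depth.
- ctrl.get_calibration(name): a dict with "camera_matrix" (3x3 intrinsics, pixels), "camera_from_world" (4x4, takes a point from world to camera coordinates). Camera axes: x right, y down, z forward; pixel columns grow to the right and rows downward; lengths in m; the calibration is good to about 2 mm. A picture is of the moment at which its call begins. get_calibration takes no time and is no camera call.
- ctrl.sign_off(): hands the job in, once; it reports no verdict.
The state is a dict: "time": time; "qpos": joint angles; "dq": joint speeds; "joint_efforts": joint torques, N m; "eef_pos": TCP position; "tcp_rot": TCP orientation; "contact_force": force on the tool from outside, world axes, zero at the start; "wrist_torque": the same for the moment, N m; "opening": opening from 0.0 (shut) to 1.0 (fully open).
Only numpy, scipy, OpenCV 4.12 (cv2) and the standard library are available. Lean on these libraries where they do the work, as an engineer would, in place of code of your own. Each camera call takes 0.05 s, during which the arm holds its last target.

TASK

Three of the four wing nuts on the pressure canner's lid are already down; the fourth, the one beside the dial gauge, still stands up off its lug. Spin it down (clockwise seen from above) until it stops snug on the lug, pushing its wings round with light fingertip strokes: do not take hold of it between the fingers. Leave the other wing nuts, the rocker weight on the lid and the jars and funnel on the table as they are.

Things in the scene. Friction and masses are not known exactly. Their poses are not given: they have to be found in the camera images.
- canner: Cast-aluminium pressure canner, fixed, upright: round pot of 264 mm diameter with a domed lid. Origin: centre of its underside on the table; z up. Four flat lugs on the lid's rim (42 x 36 mm, tops 197 mm above the table) carry upright bolts on a circle of radius 152 mm, at its -x (loose nut), -y, +x and +y. Two side handles reach radius 175 mm at height 130 mm.
- loose_bolt (a point): Point on the axis of the loose nut's bolt, at the top of its lug, 197 mm above the table; axes as the canner's: -x points outward from the lid. The steel bolt has 10 mm diameter and ends 30 mm above the lug. Inward (+x) the dome's steep side stands only 37 mm from this axis, so a finger cannot be taken all round the nut; its outside and both sides are open.
- dome_top (a point): Middle of the lid's flat top, 236 mm above the table; axes as the canner's. The dome has radius 119 mm at lug height, 115 mm at height 226 mm, 102 mm at the top. A black bar handle, 100 mm long, lies through the middle along y, its top at 267 mm.
- gauge_top (a point): Middle of the white face of the dial gauge, 50 mm diameter, on the lid 55 mm from the centre towards the loose nut, 269 mm above the table.
- wing_nut: The loose wing nut, black, beside the gauge. Origin on the bolt's axis at its underside; z up; x along the wings. Hub 27 mm diameter, 16 mm high. Two upright wings 8 mm thick, opposite, out to 33 mm from the axis, 12 to 38 mm above the origin. Turns with light friction (0.03 N m, 1 to 2 N at a wing), stays where left, sinks 3 mm a turn. Underside at 197 mm when snug, 4 to 7 mm higher at the start.
- nut_turn (a joint): How far the loose wing nut is unscrewed, in rad: 0 = snug on its lug (hard stop), growing as it is unscrewed (anticlockwise from above); starts between 8 and 14 rad (1.3 to 2.2 turns up).
- wing_a (a point): Middle of the loose nut's wing on its +x side: 20 mm from the axis, 25 mm above the nut's underside; axes as the nut's.
- wing_b (a point): Middle of the loose nut's opposite wing (-x side): 20 mm from the axis, 25 mm above the underside.
- nut_right (a joint): Wing nut at the canner's -y lug, same shape, tightened: 0 rad snug, grows if unscrewed (anticlockwise).
- nut_far (a joint): Wing nut at the canner's +x lug, same shape, tightened: 0 rad snug, grows if unscrewed.
- nut_left (a joint): Wing nut at the canner's +y lug, same shape, tightened: 0 rad snug, grows if unscrewed.
- weight: Rocker weight, steel cylinder of 32 mm diameter and 28 mm high with a black 20 mm button 10 mm high on top, 90 g, standing loosely over the vent pipe on the lid opposite the gauge. Origin: centre of its underside, 236 mm above the table.
- quart_jar: Closed amber glass preserving jar with a steel lid, 90 mm diameter, 172 mm high, standing on the table beside the canner. Origin: centre of its underside.
- pint_jar: Closed amber glass preserving jar with a steel lid, 82 mm diameter, 128 mm high, on the table. Origin: centre of its underside.
- funnel: Steel canning funnel standing on its wide mouth, 116 mm diameter at the table, 54 mm at the top, 70 mm high. Origin: centre of its underside.

How it is judged:
At the end, for the whole second after the job is handed in: The loose wing nut is down on its lug and at rest (within 0.2 rad of its stop); the other three nuts are still tight (within 0.15 rad); the rocker weight sits on its vent pipe (within 8 mm) and the jars and funnel stand where they were (within 20 mm) (value of joint nut_turn below 0.2 rad and not (velocity of joint nut_turn above 0.1 rad/s) and not (velocity of joint nut_turn below -0.1 rad/s) and value of joint each of nut_right, nut_far, nut_left below 0.15 rad and z of weight in the frame of canner below 0.24 m and distance of weight from where it was at the start of the episode below 0.008 m and distance of each of quart_jar, pint_jar, funnel from where it was at the start of the episode below 0.02 m); the robot touches nothing.
It fails at once if the wing nut is taken between the fingers (y of the grasp point in the frame of wing_nut between -0.006 and 0.006 m and x of the grasp point in the frame of wing_nut between -0.037 and 0.037 m and z of the grasp point in the frame of wing_nut below 0.05 m).
It fails at once if the wing nut is shoved hard (over 40 N) (contact force between the fingers and wing_nut above 40 N).
It fails at once if one of the tight wing nuts is turned (value of joint any of nut_right, nut_far, nut_left above 0.15 rad).
It fails at once if the rocker weight is lifted or shifted (distance of weight from where it was at the start of the episode above 0.008 m).
It fails at once if a jar or the funnel is moved or lifted (distance of any of quart_jar, pint_jar, funnel from where it was at the start of the episode above 0.02 m).
It also fails if it takes over 64 s, if anything falls off the work surface, if the arm or the gripper's body presses on something with over 40 N, if the wrist force passes 120 N, or if a joint passes its speed limit or range.

## Working session

There is one attempt and no reset: what is moved stays moved. The work goes in short steps, Python scripts to look and compute and a tool call to move; the robot and the scene stay as the last step left them, time stands still between calls to the robot, and variables do not carry over. Pictures are saved under pics/ and viewed, and the job is handed in when it is done.

Besides the shell and the picture viewer there is one more tool, called after ">>>" in YAML: its name, and indented under it one key for each argument. move_arm: Moves the arm, as the interface text tells. Its arguments: {"type":"object","properties":{"commands":{"type":"array"},"jaw":{"type":"number"},"force":{"type":"number"}},"required":["commands"]}

```bash
ls; mkdir -p pics; python3 - <<'E'
from plant import ctrl
import cv2
print(ctrl.get_state())
for n in("side","top"):
    im=ctrl.read_camera(n); cv2.imwrite(f"pics/{n}0.png",im[:,:,::-1])
    c=ctrl.get_calibration(n); print(n,c)
E
```

```text
pics
{'time': 0.0, 'qpos': array([-1.35701784e+00,  2.87166339e-01,  1.57818495e+00,  1.36710237e-05,
        1.27862745e+00, -1.49995210e-01]), 'dq': array([-0.00028792,  0.00085505, -0.00069139, -0.0004994 ,  0.00077086,
        0.00099399]), 'joint_efforts': array([-5.77230621e-04, -4.05989885e+01, -2.92621064e+01, -1.39088625e-04,
        5.88852097e-03,  2.40097862e-06]), 'eef_pos': array([ 0.240065  , -0.63018951,  0.2439424 ]), 'tcp_rot': array([ 0.4018907 ,  0.58280574, -0.40072955,  0.5815816 ]), 'contact_force': array([-0.83055781, -1.08576259, -0.18955762]), 'wrist_torque': array([ 0.02263716,  0.04151318, -0.0508907 ]), 'opening': 1.0013623942810694}
side {'camera_matrix': array([[442.07833747,   0.        , 326.37509204],
       [  0.        , 442.07833747, 235.54298423],
       [  0.        ,   0.        ,   1.        ]]), 'camera_from_world': array([[-0.91359232, -0.40659334, -0.00556109,  0.56240217],
       [-0.26109273,  0.59703538, -0.75853763,  0.31272602],
       [ 0.31173651, -0.6915422 , -0.65160551,  0.88936749],
       [ 0.        ,  0.        ,  0.        ,  1.        ]])}
top {'camera_matrix': array([[456.29353374,   0.        , 319.24764902],
       [  0.        , 456.29353374, 244.32595008],
       [  0.        ,   0.        ,   1.        ]]), 'camera_from_world': array([[-0.00328945, -0.99998743, -0.0037852 , -0.00344229],
       [-0.9888458 ,  0.0038164 , -0.148894  ,  0.63890537],
       [ 0.14890658,  0.0032532 , -0.98884592,  1.213671  ],
       [ 0.        ,  0.        ,  0.        ,  1.        ]])}
```

View pics/side0.png

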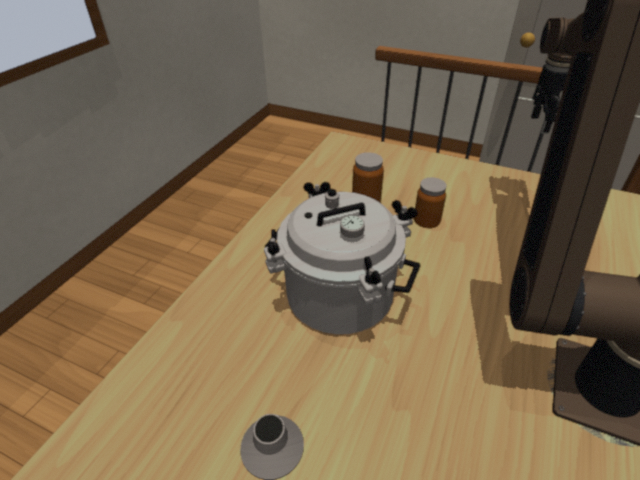

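View pics/top0.png

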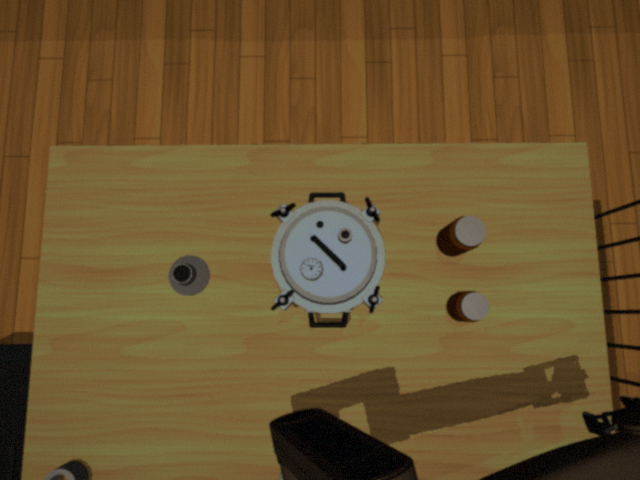

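The side view has the canner at about (340,250) and the gauge at (352,227). In the top view the gauge is at (311,269), so the loose nut is the lower-left one at about (283,300). The jars are on the right and the funnel on the left. I'll zoom in on the nuts next.

```bash
python3 - <<'E'
import cv2,numpy as np
a=cv2.imread("pics/top0.png");b=cv2.imread("pics/side0.png")
A=cv2.resize(a[190:330,260:395],None,fx=4,fy=4,interpolation=cv2.INTER_CUBIC)
B=cv2.resize(b[170:330,255:425],None,fx=4,fy=4,interpolation=cv2.INTER_CUBIC)
A=cv2.convertScaleAbs(A,alpha=1.5)
B=cv2.convertScaleAbs(B,alpha=1.3)
cv2.imwrite("pics/topz.png",A);cv2.imwrite("pics/sidez.png",B[:600])
E
```

```text
(no output)
```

View pics/topz.png

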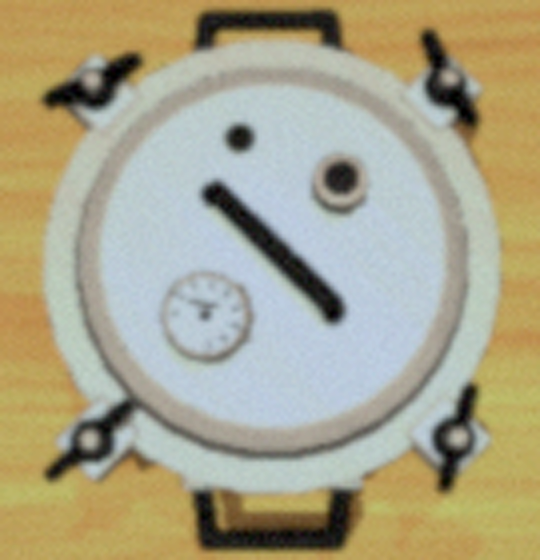

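View pics/sidez.png

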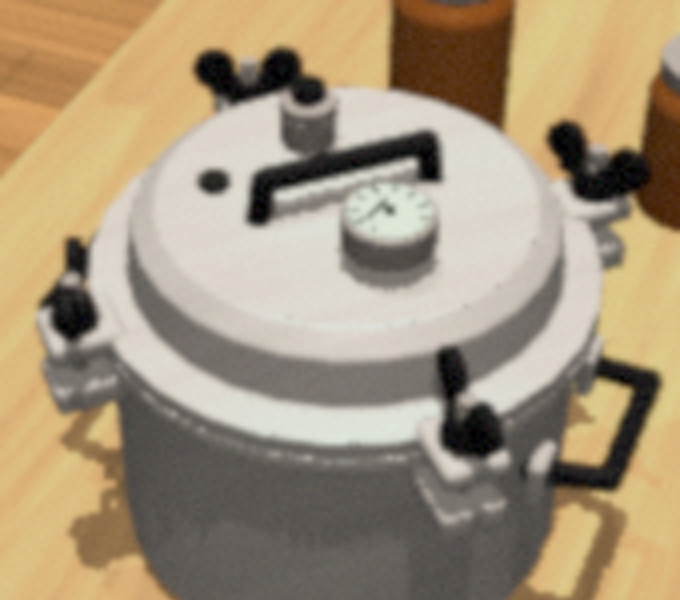

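```bash
cat > h.py <<'E'
import numpy as np,cv2
from plant import ctrl
def ray(n,uv):
    c=ctrl.get_calibration(n);K=c["camera_matrix"];T=c["camera_from_world"]
    R=T[:3,:3];t=T[:3,3];o=-R.T@t;d=R.T@np.linalg.solve(K,[uv[0],uv[1],1.]);return o,d
def onz(n,uv,z):
    o,d=ray(n,uv);return o+d*(z-o[2])/d[2]
def proj(n,p):
    c=ctrl.get_calibration(n);q=c["camera_from_world"]@np.append(p,1);q=c["camera_matrix"]@q[:3];return q[:2]/q[2]
def tri(u1,u2):
    o1,d1=ray("top",u1);o2,d2=ray("side",u2)
    A=np.c_[d1,-d2];s=np.linalg.lstsq(A,o2-o1,rcond=None)[0]
    p,q=o1+s[0]*d1,o2+s[1]*d2;return (p+q)/2,np.linalg.norm(p-q)
E
python3 - <<'E'
from h import *
Z=lambda x,y:(260+(x+.5)/4-.5,190+(y+.5)/4-.5)
S=lambda x,y:(255+(x+.5)/4-.5,170+(y+.5)/4-.5)
b=[onz("top",Z(*p),.226) for p in [(91,439),(457,437),(450,87),(92,84)]]
for p in b: print(p.round(4))
print("c",np.mean([q for q in b],0), (b[0]-b[2])/2,(b[1]-b[3])/2, np.linalg.norm(b[0]-b[2]),np.linalg.norm(b[1]-b[3]))
print("gauge",onz("top",Z(205,316),.269), "weight", onz("top",Z(341,177),.274))
for p in [(133,402),(50,476)]: print("tip",onz("top",Z(*p),.236))
print("gauge tri",tri(Z(205,316),S(389,210)))
print("bolt tri",tri(Z(91,439),S(464,398)))
print("bolt far jar", tri(Z(457,437),S(597,157)), tri(Z(92,84),S(72,281)))
print("weight tri",tri(Z(341,177),S(308,88)))
for q in b: print(proj("side",q))
E
```

```text
[0.4828 0.08   0.226 ]
[ 0.4832 -0.133   0.226 ]
[ 0.6914 -0.1332  0.226 ]
[0.6941 0.0812 0.226 ]
c [ 0.58786356 -0.02625646  0.226     ] [-0.10429366  0.10658175  0.        ] [-0.10544113 -0.10710377  0.        ] 0.29824042104364645 0.30059307541949926
gauge [0.55020654 0.01262294 0.269     ] weight [ 0.62860421 -0.06474084  0.274     ]
tip [0.50365368 0.05501249 0.236     ]
tip [0.46143473 0.10251674 0.236     ]
gauge tri (array([0.551488  , 0.01296912, 0.26753284]), np.float64(0.0023528667166739675))
bolt tri (array([0.48457491, 0.08051451, 0.22450814]), np.float64(0.003598810232545262))
bolt far jar (array([ 0.483622  , -0.1337353 ,  0.21922476]), np.float64(0.0004211684824020507)) (array([0.69600906, 0.08195415, 0.22506918]), np.float64(0.003553503694791192))
weight tri (array([ 0.62987786, -0.06484916,  0.26938733]), np.float64(0.0009728644574904826))
[372.60930476 268.79815362]
[404.38426188 206.68931745]
[319.50051863 185.53777151]
[274.44512439 239.73645705]
```

```bash
python3 - <<'E'
from h import *
from scipy.spatial.transform import Rotation as R
s=ctrl.get_state()
M=R.from_quat(s['tcp_rot']).as_matrix();print(M.round(3)); print(ctrl.tip_extent)
for i,n in((1,'y'),(2,'z')): print(n,np.degrees(np.arctan2(M[1,i],M[0,i])))
print("quart",onz("top",(470,231),.172),"pint",onz("top",(474,306),.128))
E
```

```text
[[-0.     0.935  0.356]
 [ 0.002  0.356 -0.935]
 [-1.     0.    -0.002]]
0.014
y 20.846570135444956
z -69.15338786717867
quart [ 0.65239044 -0.38271399  0.172     ] pint [ 0.46737614 -0.39732464  0.128     ]
```

>>> move_arm:
  commands: [-1,0,0,-1,-1,0,0,-1,-1,0,0,-1,0,1,0,-1,0,1,0,-0.7,0,1,0,0,0,1,0,0,0,1,0,0,0,1,0,0,0,1,0,0,0,1,0,0,0,1,0,0,0,1,0,0,0,1,0,0,0,1,0,0,0,1,0,0,0,1,0,0,0,1,0,0,0,1,0,0]
  jaw: 0
  force: 20

```text
time: 2.48
eef_pos: [0.5306, -0.3537, 0.3204]
tcp_rot: [0.274, 0.652, -0.274, 0.652]
contact_force: [0.2, -0.1, -0.0]
opening: -0.003
```

>>> move_arm:
  commands: [0,0.65,-0.98,0,0,0.65,-0.98,0,0,0.65,-0.98,0,0,0.65,-0.98,0,0,0.65,-0.98,0,0,0.65,-0.98,0,0,0.65,-0.98,0,0,0.65,-0.98,0,0,0.65,-0.98,0,0,0.65,-0.98,0,0,0.65,-0.98,0,0,0.65,-0.98,0,0,0.65,-0.98,0,0,0.65,-0.98,0,0,0.65,-0.98,0,0,0,0,0]

```text
time: 4.47
eef_pos: [0.4465, 0.0798, 0.3205]
tcp_rot: [0.273, 0.652, -0.273, 0.652]
contact_force: [0.0, -0.2, 0.2]
opening: -0.0
```

```bash
cat >> h.py <<'E'
BOLT=np.array([.482,.081]);YAW=np.radians(134.4)
EO=np.array([np.cos(YAW),np.sin(YAW)]);EB=np.array([np.sin(YAW),-np.cos(YAW)])
def local(p): d=np.asarray(p)[:2]-BOLT; return np.array([d@EO,d@EB])*1000
def show(tag):
    s=ctrl.get_state();a=ctrl.read_camera("top");b=ctrl.read_camera("side")
    cv2.imwrite(f"pics/{tag}_t.png",a[:,:,::-1]);cv2.imwrite(f"pics/{tag}_s.png",b[:,:,::-1])
    u=proj("top",[*BOLT,.22]).astype(int);v=proj("side",[*BOLT,.22]).astype(int)
    f=lambda i,c:cv2.resize(cv2.copyMakeBorder(i,50,50,50,50,0)[c[1]+50-33:c[1]+50+33,c[0]+50-33:c[0]+50+33],None,fx=6,fy=6,interpolation=cv2.INTER_CUBIC)
    cv2.imwrite(f"pics/{tag}.png",cv2.convertScaleAbs(np.hstack([f(a,u),f(b,v)])[:,:,::-1],alpha=1.5))
    print("crop origins",u-33,v-33,"t",s['time'],"local a,b",local(s['eef_pos']).round(1),"z",s['eef_pos'][2].round(4),"F",s['contact_force'].round(1),"q",s['qpos'].round(2))
E
python3 -c "
from h import *
show('p1')"
```

```text
crop origins [249 266] [339 238] t 4.475 local a,b [ 23.9 -26.2] z 0.3205 F [ 0.  -0.2  0.2] q [-0.05 -0.27  2.   -0.    1.41  0.75]
```

View pics/p1.png

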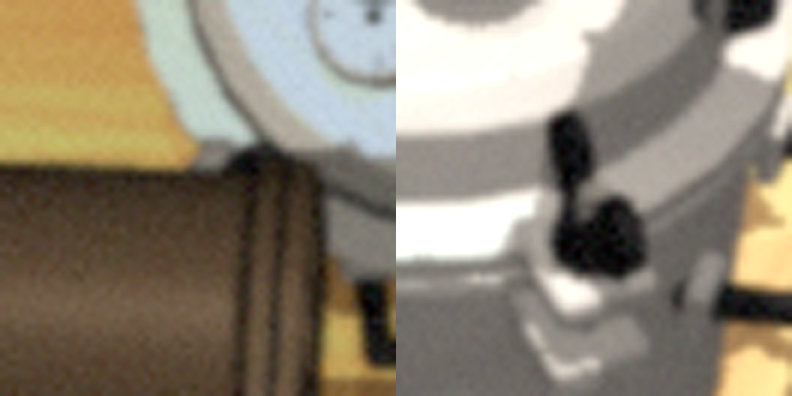

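View pics/p1_s.png

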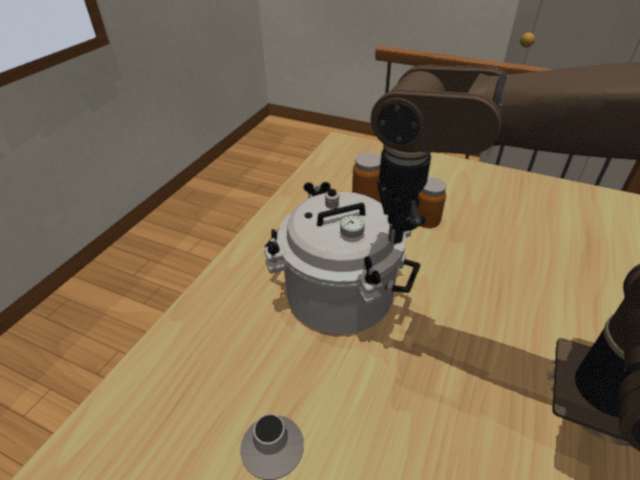

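The tip is at about (400,238) in the side view, just behind the nut at (372,283). I'll lower it beside the outer wing.

>>> move_arm:
  commands: [1,0,0,0,1,0,0,0,0.7,0,0,0,0.56,0,0,0,0,0,0,0]

```text
time: 5.2
eef_pos: [0.4467, 0.0778, 0.2378]
tcp_rot: [0.274, 0.652, -0.275, 0.651]
contact_force: [-0.3, 0.7, 0.3]
opening: -0.003
```

```bash
python3 -c "
from h import *
show('p2')
s=ctrl.get_state()['eef_pos'];print(proj('side',s-[0,0,.014]))"
```

```text
crop origins [249 266] [339 238] t 5.2 local a,b [ 22.4 -27.5] z 0.2378 F [-0.3  0.7  0.3] q [-0.05 -0.21  2.11 -0.    1.25  0.75]
[390.73328077 273.62473932]
```

View pics/p2.png

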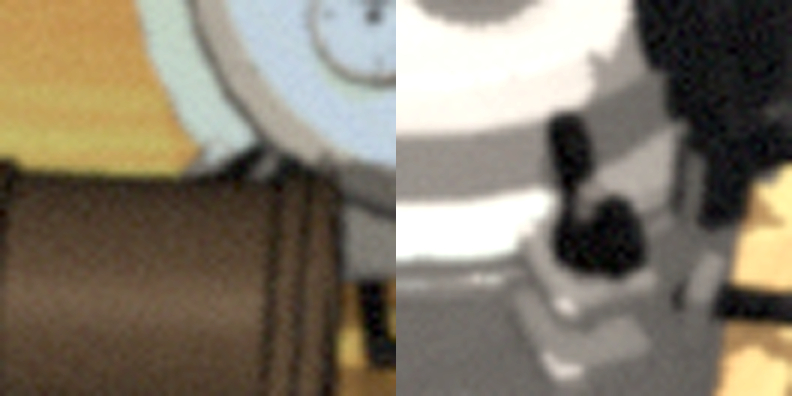

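```bash
cat >> h.py <<'E'
HA,HB=14,11
def cen(phi,L=21,gap=0):
    p=np.radians(phi);d=np.array([np.cos(p),np.sin(p)]);n=np.array([np.sin(p),-np.cos(p)])
    return (4+gap+HA*abs(n[0])+HB*abs(n[1]))*n+L*d
def rows(pts):
    pts=np.array(pts)
    for p,q in zip(pts[:-1],pts[1:]):
        d=q-p; print("to",q.round(1),"row [0, %.2f, %.2f, 0]"%(d[1]/25,-d[0]/25))
E
python3 -c "
from h import *
p=local(ctrl.get_state()['eef_pos'])
rows([p,cen(0,gap=3)]+[cen(f) for f in range(10,151,10)])"
```

```text
to [ 21. -18.] row [0, 0.35, 0.03, 0]
to [ 23.7 -13.4] row [0, 0.19, -0.11, 0]
to [ 26.3 -10.8] row [0, 0.10, -0.10, 0]
to [28.4 -7.3] row [0, 0.14, -0.09, 0]
to [29.9 -2.9] row [0, 0.17, -0.06, 0]
to [30.2  2.1] row [0, 0.20, -0.01, 0]
to [29.2  7.4] row [0, 0.21, 0.04, 0]
to [26.8 12.6] row [0, 0.21, 0.10, 0]
to [23.  17.3] row [0, 0.19, 0.15, 0]
to [18. 21.] row [0, 0.15, 0.20, 0]
to [15.8 24.1] row [0, 0.12, 0.09, 0]
to [12.5 26.9] row [0, 0.11, 0.13, 0]
to [ 8.2 29. ] row [0, 0.08, 0.17, 0]
to [ 3.2 30.1] row [0, 0.04, 0.20, 0]
to [-2.3 29.9] row [0, -0.01, 0.22, 0]
to [-7.9 28.3] row [0, -0.07, 0.22, 0]
```

>>> move_arm:
  commands: [0,0.35,0.03,0,0,0.19,-0.11,0,0,0.1,-0.1,0,0,0.14,-0.09,0,0,0.17,-0.06,0,0,0.2,-0.01,0,0,0.21,0.04,0,0,0.21,0.1,0]

```text
time: 6.3
eef_pos: [0.4718, 0.1094, 0.2386]
tcp_rot: [0.274, 0.652, -0.274, 0.651]
contact_force: [-1.2, -0.3, 0.2]
opening: -0.005
```

```bash
python3 -c "
from h import *
show('p3')"
```

```text
crop origins [249 266] [339 238] t 6.3 local a,b [27.4 12.6] z 0.2386 F [-1.2 -0.3  0.2] q [ 0.02 -0.14  2.04  0.    1.24  0.81]
```

View pics/p3.png

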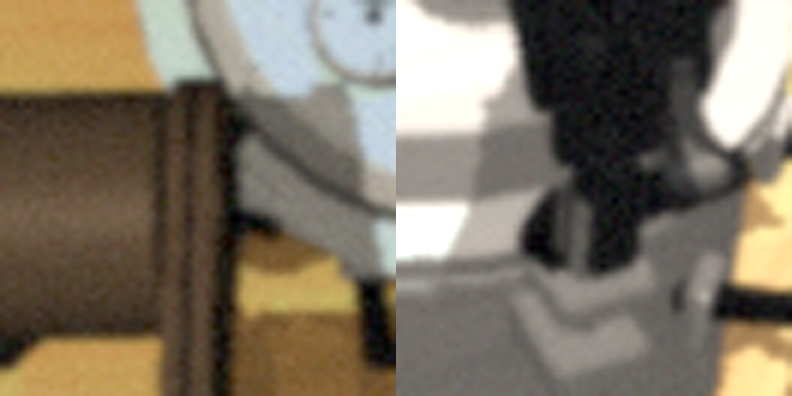

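The finger tip is at about (580,230) in the crop. The wings show on both sides at (545,225) and (700,190), so the nut is turning, with a push of about 1 N. I'll finish the stroke.

>>> move_arm:
  commands: [0,0.19,0.15,0,0,0.15,0.2,0,0,0.12,0.09,0,0,0.11,0.13,0,0,0.08,0.17,0,0,0.04,0.2,0,0,0,0.22,0,0,-0.07,0.22,0]

```text
time: 7.4
eef_pos: [0.5075, 0.0949, 0.2391]
tcp_rot: [0.275, 0.651, -0.274, 0.652]
contact_force: [-1.2, 1.3, 0.5]
opening: -0.002
```

```bash
python3 -c "
from h import *
show('p4')"
```

```text
crop origins [249 266] [339 238] t 7.4 local a,b [-7.9 28. ] z 0.2391 F [-1.2  1.3  0.5] q [-0.01 -0.06  1.97  0.    1.23  0.78]
```

View pics/p4.png

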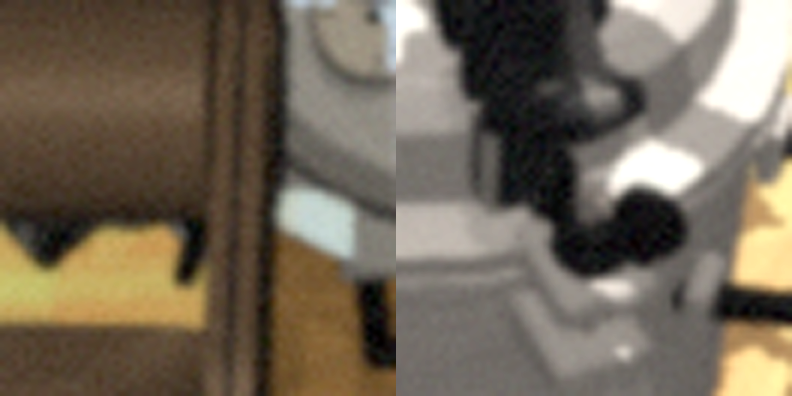

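```bash
python3 -c "
from h import *
p=local(ctrl.get_state()['eef_pos'])
q=cen(-30,gap=8);print(q-p, q)
rows([q]+[cen(f) for f in range(-30,151,10)])"
```

```text
[ 12.13590937 -62.93024869] [  3.92339376 -35.20448267]
to [  7.9 -28.3] row [0, 0.28, -0.16, 0]
to [ 13.2 -25.2] row [0, 0.12, -0.21, 0]
to [ 17.7 -20.6] row [0, 0.18, -0.18, 0]
to [ 21. -15.] row [0, 0.23, -0.13, 0]
to [ 23.7 -13.4] row [0, 0.07, -0.11, 0]
to [ 26.3 -10.8] row [0, 0.10, -0.10, 0]
to [28.4 -7.3] row [0, 0.14, -0.09, 0]
to [29.9 -2.9] row [0, 0.17, -0.06, 0]
to [30.2  2.1] row [0, 0.20, -0.01, 0]
to [29.2  7.4] row [0, 0.21, 0.04, 0]
to [26.8 12.6] row [0, 0.21, 0.10, 0]
to [23.  17.3] row [0, 0.19, 0.15, 0]
to [18. 21.] row [0, 0.15, 0.20, 0]
to [15.8 24.1] row [0, 0.12, 0.09, 0]
to [12.5 26.9] row [0, 0.11, 0.13, 0]
to [ 8.2 29. ] row [0, 0.08, 0.17, 0]
to [ 3.2 30.1] row [0, 0.04, 0.20, 0]
to [-2.3 29.9] row [0, -0.01, 0.22, 0]
to [-7.9 28.3] row [0, -0.07, 0.22, 0]
```

>>> move_arm:
  commands: [0,0.1,-0.06,0,-0.8,0,0,0,-0.8,0,0,0,0,-0.65,-0.11,0,0,-0.65,-0.11,0,0,-0.65,-0.11,0,0,-0.67,-0.1,0,0,0,0,0,0.8,0,0,0,0.8,0,0,0,0,0,0,0]

```text
time: 8.88
eef_pos: [0.4521, 0.06, 0.2368]
tcp_rot: [0.274, 0.653, -0.275, 0.65]
contact_force: [-0.3, -0.9, 0.4]
opening: 0.002
```

```bash
python3 -c "
from h import *
show('p5')"
```

```text
crop origins [249 266] [339 238] t 8.875 local a,b [  5.9 -36. ] z 0.2368 F [-0.3 -0.9  0.4] q [-0.09 -0.21  2.1   0.    1.25  0.71]
```

View pics/p5.png

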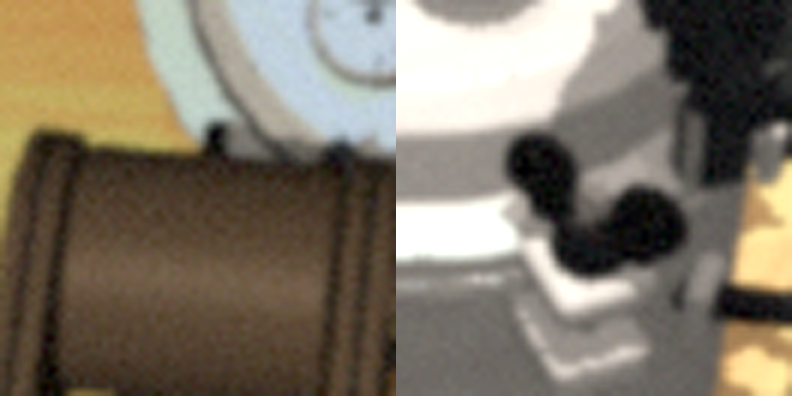

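```bash
python3 - <<'E'
from h import *
from scipy.optimize import minimize_scalar
S=lambda x,y:np.array((255+(x+.5)/4-.5,170+(y+.5)/4-.5))
C=np.array([.588,-.0265]); 
def axz(uv,xy):
    r=minimize_scalar(lambda z:np.sum((proj("side",[*xy,z])-uv)**2),bounds=(.1,.4),method='bounded');return r.x,r.fun**.5
L=(np.array([362.5,265.5])+np.array([381.3,275]))/2
print(axz(L,C+.152*EO))
print("far",axz((S(215,68)+S(282,66))/2,C-.152*EO))
print("right",axz((S(566,145)+S(628,170))/2,C-.152*EB))
for z in(.23,.235):
    a=onz("side",(362.5,265.5),z)[:2];b=onz("side",(381.3,275),z)[:2];d=b-a;print(np.degrees(np.arctan2(d@EB,d@EO)),np.linalg.norm(d),local((a+b)/2))
E
```

```text
(np.float64(0.22433610131363924), np.float64(0.8446545420132237))
far (np.float64(0.22172180647998782), np.float64(1.9757250984410333))
right (np.float64(0.22008319378070984), np.float64(1.8717007337365033))
-32.413644885156984 0.041751982413760824 [5.08158466 4.75545597]
-32.413644885157055 0.041398067342210236 [9.49832388 7.13927226]
```

Both wings are visible, with tip centres at crop (537,165) and (650,222). That gives a wing angle of −32° for an expected −30°, so the nut is following the finger. Stroke 2 is a full 180°.

>>> move_arm:
  commands: [0,0.31,-0.08,0,0,0.12,-0.21,0,0,0.18,-0.18,0,0,0.23,-0.13,0,0,0.07,-0.11,0,0,0.1,-0.1,0,0,0.14,-0.09,0,0,0.17,-0.06,0,0,0.2,0,0,0,0.21,0.04,0,0,0.21,0.1,0,0,0.19,0.15,0,0,0.15,0.2,0,0,0.12,0.09,0,0,0.11,0.13,0,0,0.08,0.17,0,0,0.04,0.2,0,0,0,0.22,0,0,-0.07,0.22,0,0,0,0,0]

```text
time: 11.48
eef_pos: [0.5093, 0.094, 0.239]
tcp_rot: [0.275, 0.651, -0.275, 0.652]
contact_force: [0.3, 0.0, 0.1]
opening: -0.0
```

```bash
python3 -c "
from h import *
show('p6')"
```

```text
crop origins [249 266] [339 238] t 11.475 local a,b [-9.8 28.6] z 0.239 F [0.3 0.  0.1] q [-0.01 -0.06  1.97 -0.    1.23  0.78]
```

View pics/p6.png

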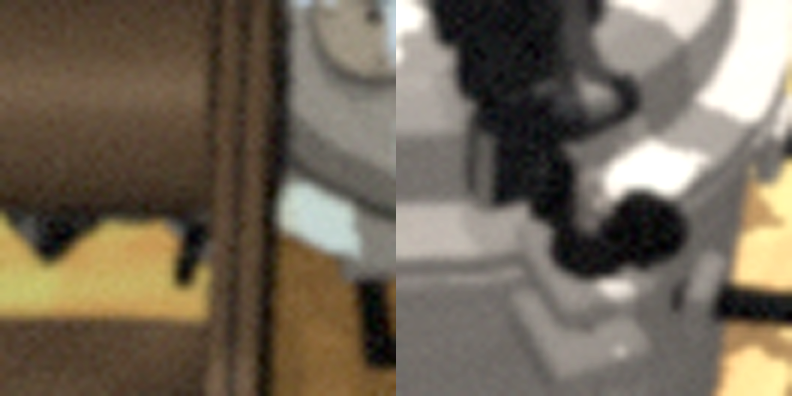

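The nut has gone round again, and the free wing is at crop (650,228), about 1 px lower than before. I'll return and start stroke 3.

>>> move_arm:
  commands: [0,0.1,-0.06,0,-0.8,0,0,0,-0.8,0,0,0,0,-0.65,-0.12,0,0,-0.65,-0.12,0,0,-0.65,-0.12,0,0,-0.67,-0.12,0,0,0,0,0,0.8,0,0,0,0.76,0,0,0,0,0,0,0]

```text
time: 12.95
eef_pos: [0.4533, 0.0604, 0.2379]
tcp_rot: [0.274, 0.653, -0.275, 0.65]
contact_force: [-0.2, 0.0, -0.3]
opening: -0.003
```

```bash
python3 -c "
from h import *
show('p7')"
```

```text
crop origins [249 266] [339 238] t 12.95 local a,b [  5.4 -35. ] z 0.2379 F [-0.2  0.  -0.3] q [-0.09 -0.2   2.1   0.    1.25  0.71]
```

View pics/p7.png

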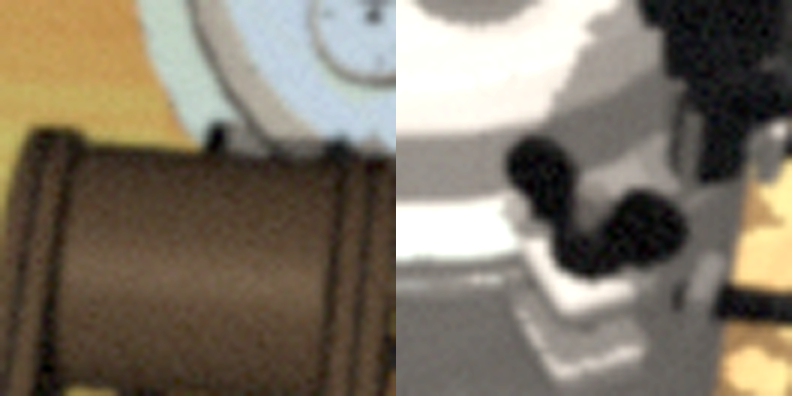

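>>> move_arm:
  commands: [0,0.26,-0.1,0,0,0.12,-0.21,0,0,0.18,-0.18,0,0,0.23,-0.13,0,0,0.07,-0.11,0,0,0.1,-0.1,0,0,0.14,-0.09,0,0,0.17,-0.06,0,0,0.2,0,0,0,0.21,0.04,0,0,0.21,0.1,0,0,0.19,0.15,0,0,0,0,0]

```text
time: 14.68
eef_pos: [0.4803, 0.1092, 0.2399]
tcp_rot: [0.275, 0.651, -0.274, 0.652]
contact_force: [-0.4, 0.6, -0.2]
opening: 0.002
```

```bash
python3 - <<'E'
from h import *
show('p8')
def blob(f):
    g=cv2.cvtColor(cv2.imread(f),cv2.COLOR_BGR2GRAY)[255:290,355:386]
    m=(g<30).astype(np.uint8);n,l,s,c=cv2.connectedComponentsWithStats(m);k=1+np.argmax(s[1:,4]);return s[k],c[k]
for f in("p5","p7"): print(f,blob(f"pics/{f}_s.png"))
print(proj("side",[*BOLT,.23])-proj("side",[*BOLT,.2285]))
E
```

```text
crop origins [249 266] [339 238] t 14.675 local a,b [21.4 18.5] z 0.2399 F [-0.4  0.6 -0.2] q [ 0.02 -0.12  2.02  0.    1.24  0.81]
p5 (array([  3,   6,  28,  23, 287], dtype=int32), array([16.51916376, 18.08013937]))
p7 (array([  3,   6,  28,  23, 282], dtype=int32), array([16.4822695 , 18.56382979]))
[ 0.05011837 -0.56486436]
```

```bash
python3 - <<'E'
from h import *
def blob(f,c):
    x,y=int(c[0])-17,int(c[1])-19
    g=cv2.cvtColor(cv2.imread(f),cv2.COLOR_BGR2GRAY)[y:y+38,x:x+34]
    m=(g<30).astype(np.uint8);n,l,s,cc=cv2.connectedComponentsWithStats(m);k=1+np.argmax(s[1:,4]);return s[k],cc[k]+[x,y]
C=np.array([.588,-.0262])
for nm,d,f in[("loose",EO,"side0"),("loose5",EO,"p5_s"),("loose7",EO,"p7_s"),("right",-EB,"side0"),("far",-EO,"side0"),("left",EB,"side0")]:
    xy=C+.152*d;p=proj("side",[*xy,.222]);s,c=blob(f"pics/{f}.png",p)
    dz=proj("side",[*xy,.223])-p
    print(nm,s,(c-p).round(2),"apparent dz mm",((c-p)[1]/dz[1]).round(2))
E
```

```text
loose [ 11  20  14  12 120] [0.12 6.72] apparent dz mm -18.02
loose5 [  3   9  29  23 292] [-0.84  1.83] apparent dz mm -4.91
loose7 [  3   9  29  23 287] [-0.88  2.31] apparent dz mm -6.19
right [  5  12  25  19 217] [-0.88  2.95] apparent dz mm -8.22
far [  4  16  30  13 184] [0.56 2.75] apparent dz mm -7.89
left [11 22 11 12 78] [-1.26  7.78] apparent dz mm -21.21
```

```bash
python3 -c "
from h import *
p=local(ctrl.get_state()['eef_pos'])
print(p,cen(80),cen(85))
rows([p]+[cen(f) for f in range(90,156,5)])"
```

```text
[21.46992501 18.17818326] [23.04480188 17.26053851] [20.66376864 19.27237109]
to [18. 21.] row [0, 0.11, 0.14, 0]
to [17.  22.6] row [0, 0.06, 0.04, 0]
to [15.8 24.1] row [0, 0.06, 0.05, 0]
to [14.2 25.6] row [0, 0.06, 0.06, 0]
to [12.5 26.9] row [0, 0.05, 0.07, 0]
to [10.5 28. ] row [0, 0.05, 0.08, 0]
to [ 8.2 29. ] row [0, 0.04, 0.09, 0]
to [ 5.8 29.7] row [0, 0.03, 0.10, 0]
to [ 3.2 30.1] row [0, 0.02, 0.10, 0]
to [ 0.5 30.2] row [0, 0.00, 0.11, 0]
to [-2.3 29.9] row [0, -0.01, 0.11, 0]
to [-5.1 29.3] row [0, -0.03, 0.11, 0]
to [-7.9 28.3] row [0, -0.04, 0.11, 0]
to [-10.6  26.9] row [0, -0.06, 0.11, 0]
```

View pics/p8.png

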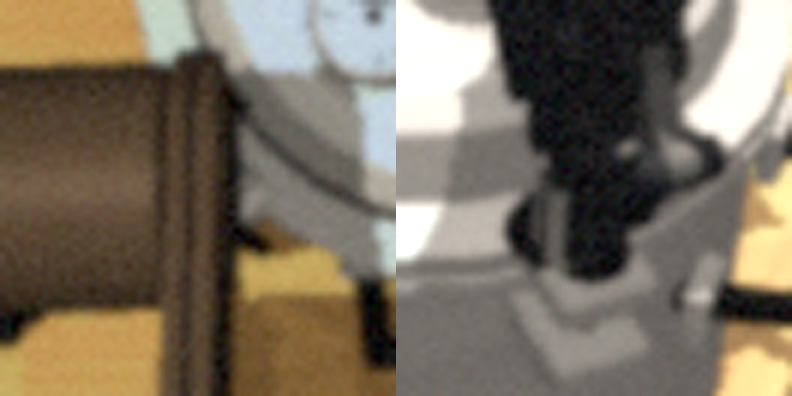

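The finger is still against the wing and my height estimate has the nut about 1 mm up. From here I'll use small steps and check the force each time.

>>> move_arm:
  commands: [0,0.05,0.06,0,0,0.05,0.06,0]

```text
time: 15.02
eef_pos: [0.4832, 0.1085, 0.2398]
tcp_rot: [0.274, 0.652, -0.274, 0.652]
contact_force: [-1.5, 0.4, 0.1]
opening: -0.004
```

>>> move_arm:
  commands: [0,0.06,0.05,0,0,0.06,0.05,0]

```text
time: 15.28
eef_pos: [0.4872, 0.1088, 0.2397]
tcp_rot: [0.274, 0.652, -0.274, 0.652]
contact_force: [-2.1, -0.4, 0.6]
opening: 0.001
```

>>> move_arm:
  commands: [0,0.06,0.06,0,0,0.05,0.06,0]

```text
time: 15.52
eef_pos: [0.4914, 0.1087, 0.2397]
tcp_rot: [0.274, 0.652, -0.274, 0.652]
contact_force: [-2.3, 0.4, 1.0]
opening: 0.003
```

>>> move_arm:
  commands: [0,0.05,0.08,0,0,0.04,0.08,0]

```text
time: 15.78
eef_pos: [0.496, 0.1074, 0.2399]
tcp_rot: [0.274, 0.652, -0.274, 0.652]
contact_force: [-1.0, 0.8, -0.1]
opening: -0.004
```

>>> move_arm:
  commands: [0,0.03,0.1,0,0,0.02,0.1,0]

```text
time: 16.02
eef_pos: [0.5005, 0.1046, 0.2399]
tcp_rot: [0.274, 0.652, -0.274, 0.652]
contact_force: [-0.5, -0.1, 0.7]
opening: -0.002
```

>>> move_arm:
  commands: [0,0,0.11,0,0,0,0.11,0]

```text
time: 16.27
eef_pos: [0.5042, 0.1006, 0.2399]
tcp_rot: [0.274, 0.652, -0.274, 0.652]
contact_force: [-0.6, 0.9, -0.0]
opening: 0.0
```

>>> move_arm:
  commands: [0,-0.03,0.11,0,0,-0.04,0.11,0]

```text
time: 16.52
eef_pos: [0.5066, 0.0955, 0.2398]
tcp_rot: [0.274, 0.652, -0.274, 0.652]
contact_force: [-1.0, 1.2, -0.4]
opening: 0.003
```

>>> move_arm:
  commands: [0,-0.05,0.1,0,0,-0.05,0.1,0,0,0,0,0]

```text
time: 16.9
eef_pos: [0.5084, 0.0899, 0.2398]
tcp_rot: [0.274, 0.652, -0.274, 0.652]
contact_force: [0.3, 0.9, -0.4]
opening: -0.0
```

```bash
python3 -c "
from h import *
show('p9')"
```

```text
crop origins [249 266] [339 238] t 16.9 local a,b [-12.1  25.1] z 0.2398 F [ 0.3  0.9 -0.4] q [-0.02 -0.06  1.97 -0.    1.24  0.78]
```

View pics/p9.png

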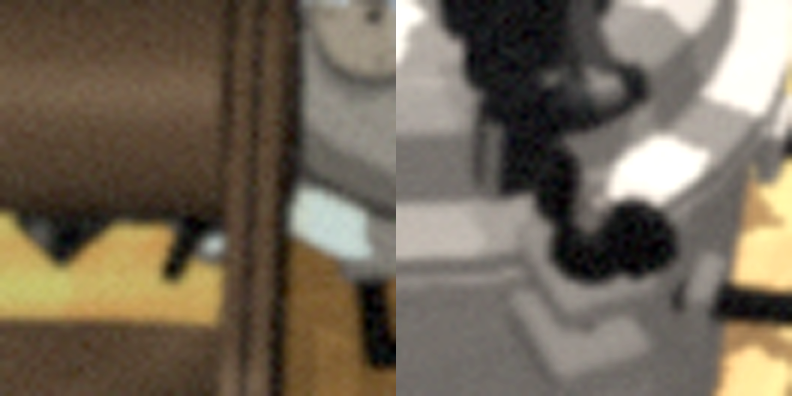

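>>> move_arm:
  commands: [0,0.1,-0.04,0,-0.8,0,0,0,-0.8,0,0,0,0,-0.61,-0.2,0,0,-0.61,-0.2,0,0,-0.61,-0.2,0,0,-0.61,-0.2,0,0,0,0,0,0.8,0,0,0,0.8,0,0,0,0,0,0,0]

```text
time: 18.38
eef_pos: [0.4504, 0.0645, 0.2375]
tcp_rot: [0.274, 0.653, -0.275, 0.65]
contact_force: [0.2, 0.6, -0.0]
opening: 0.0
```

```bash
python3 - <<'E'
from h import *
show('p10')
a=local(ctrl.get_state()['eef_pos'])
g=cv2.cvtColor(cv2.imread("pics/p10_s.png"),cv2.COLOR_BGR2GRAY)
x,y=355,255
m=(g[y:290,x:386]<30).astype(np.uint8);n,l,s,c=cv2.connectedComponentsWithStats(m);k=1+np.argmax(s[1:,4]);print(s[k],c[k])
rows([a]+[cen(f) for f in range(-20,156,5)])
E
```

```text
crop origins [249 266] [339 238] t 18.375 local a,b [ 10.3 -34.2] z 0.2375 F [ 0.2  0.6 -0. ] q [-0.08 -0.21  2.1   0.    1.25  0.72]
[  4   6  26  23 262] [16.4351145  19.22519084]
to [ 13.2 -25.2] row [0, 0.32, -0.16, 0]
to [ 15.6 -23.1] row [0, 0.08, -0.09, 0]
to [ 17.7 -20.6] row [0, 0.10, -0.08, 0]
to [ 19.5 -17.9] row [0, 0.11, -0.07, 0]
to [ 21. -15.] row [0, 0.12, -0.06, 0]
to [ 22.3 -14.3] row [0, 0.03, -0.05, 0]
to [ 23.7 -13.4] row [0, 0.04, -0.05, 0]
to [ 25.  -12.2] row [0, 0.05, -0.05, 0]
to [ 26.3 -10.8] row [0, 0.06, -0.05, 0]
to [27.4 -9.1] row [0, 0.07, -0.05, 0]
to [28.4 -7.3] row [0, 0.07, -0.04, 0]
to [29.3 -5.2] row [0, 0.08, -0.03, 0]
to [29.9 -2.9] row [0, 0.09, -0.02, 0]
to [30.2 -0.5] row [0, 0.10, -0.01, 0]
to [30.2  2.1] row [0, 0.10, -0.00, 0]
to [29.9  4.7] row [0, 0.11, 0.01, 0]
to [29.2  7.4] row [0, 0.11, 0.03, 0]
to [28.2 10. ] row [0, 0.11, 0.04, 0]
to [26.8 12.6] row [0, 0.10, 0.05, 0]
to [25.1 15. ] row [0, 0.10, 0.07, 0]
to [23.  17.3] row [0, 0.09, 0.08, 0]
to [20.7 19.3] row [0, 0.08, 0.10, 0]
to [18. 21.] row [0, 0.07, 0.11, 0]
to [17.  22.6] row [0, 0.06, 0.04, 0]
to [15.8 24.1] row [0, 0.06, 0.05, 0]
to [14.2 25.6] row [0, 0.06, 0.06, 0]
to [12.5 26.9] row [0, 0.05, 0.07, 0]
to [10.5 28. ] row [0, 0.05, 0.08, 0]
to [ 8.2 29. ] row [0, 0.04, 0.09, 0]
to [ 5.8 29.7] row [0, 0.03, 0.10, 0]
to [ 3.2 30.1] row [0, 0.02, 0.10, 0]
to [ 0.5 30.2] row [0, 0.00, 0.11, 0]
to [-2.3 29.9] row [0, -0.01, 0.11, 0]
to [-5.1 29.3] row [0, -0.03, 0.11, 0]
to [-7.9 28.3] row [0, -0.04, 0.11, 0]
to [-10.6  26.9] row [0, -0.06, 0.11, 0]
```

View pics/p10.png

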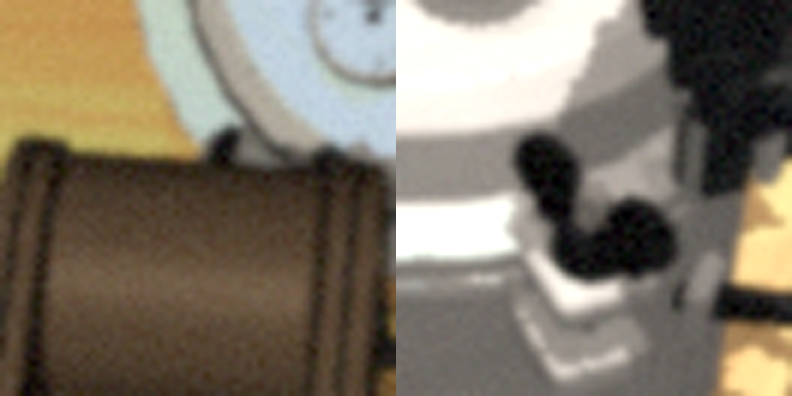

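>>> move_arm:
  commands: [0,0.2,-0.1,0,0,0,0,0]

```text
time: 18.73
eef_pos: [0.4541, 0.07, 0.2407]
tcp_rot: [0.274, 0.651, -0.274, 0.652]
contact_force: [-0.7, -0.5, -0.1]
opening: 0.001
```

>>> move_arm:
  commands: [0,0.08,-0.04,0,0,0.04,-0.04,0]

```text
time: 18.98
eef_pos: [0.4544, 0.0733, 0.24]
tcp_rot: [0.274, 0.652, -0.274, 0.652]
contact_force: [-0.2, -0.9, -0.1]
opening: -0.002
```

>>> move_arm:
  commands: [0,0.08,-0.08,0,0,0.04,-0.04,0]

```text
time: 19.23
eef_pos: [0.4544, 0.0773, 0.2398]
tcp_rot: [0.274, 0.652, -0.275, 0.652]
contact_force: [0.6, -1.4, -0.0]
opening: -0.001
```

>>> move_arm:
  commands: [0,0.08,-0.06,0,0,0.06,-0.04,0]

```text
time: 19.48
eef_pos: [0.4552, 0.0816, 0.2398]
tcp_rot: [0.274, 0.652, -0.274, 0.652]
contact_force: [0.9, -1.1, -0.9]
opening: 0.001
```

>>> move_arm:
  commands: [0,0.08,-0.06,0,0,0.06,-0.04,0]

```text
time: 19.73
eef_pos: [0.4558, 0.086, 0.2398]
tcp_rot: [0.274, 0.652, -0.274, 0.652]
contact_force: [-0.5, -1.0, -0.3]
opening: 0.001
```

```bash
python3 -c "
from h import *
show('p11')"
```

```text
crop origins [249 266] [339 238] t 19.725 local a,b [ 21.9 -15.2] z 0.2398 F [-0.5 -1.  -0.3] q [-0.03 -0.19  2.08 -0.    1.25  0.76]
```

View pics/p11.png

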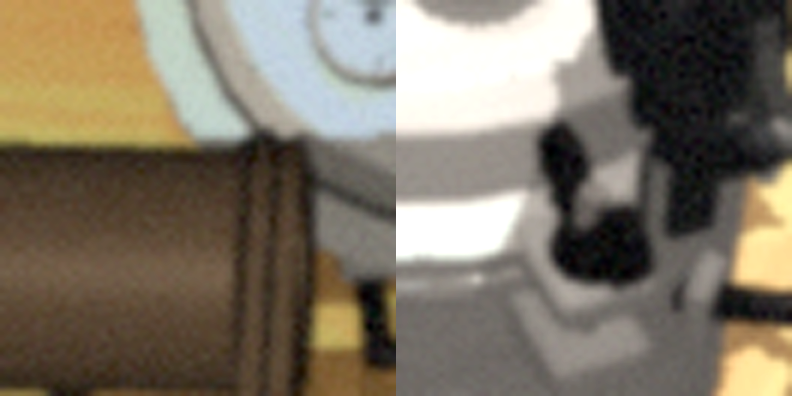

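The wings now point nearly radially, as they did at the start, so the nut is still turning freely. More small steps.

>>> move_arm:
  commands: [0,0.06,-0.06,0,0,0.06,-0.06,0]

```text
time: 20.08
eef_pos: [0.4557, 0.0891, 0.2397]
tcp_rot: [0.273, 0.652, -0.275, 0.652]
contact_force: [-0.8, -7.9, -0.2]
opening: 0.001
```

>>> move_arm:
  commands: [0,0,0,0]

```text
time: 20.2
eef_pos: [0.4557, 0.089, 0.2397]
tcp_rot: [0.273, 0.652, -0.276, 0.652]
contact_force: [-1.5, -5.8, -0.3]
opening: 0.001
```

```bash
python3 - <<'E'
from h import *
show('p12')
g=cv2.cvtColor(cv2.imread("pics/p12_s.png"),cv2.COLOR_BGR2GRAY)
for f in("p2","p11","p12"):
    g=cv2.cvtColor(cv2.imread(f"pics/{f}_s.png"),cv2.COLOR_BGR2GRAY)[255:290,360:382]
    n,l,s,c=cv2.connectedComponentsWithStats((g<30).astype(np.uint8));k=1+np.argmax(s[1:,4]);print(f,s[k],c[k])
E
```

```text
crop origins [249 266] [339 238] t 20.2 local a,b [ 24.1 -13.2] z 0.2397 F [-1.5 -5.8 -0.3] q [-0.02 -0.19  2.08 -0.    1.25  0.77]
p2 [  6  17  14  12 129] [12.72093023 22.73643411]
p11 [  3   4  18  26 213] [11.29577465 19.62910798]
p12 [  4   4  17  27 201] [11.17910448 19.76616915]
```

View pics/p12.png

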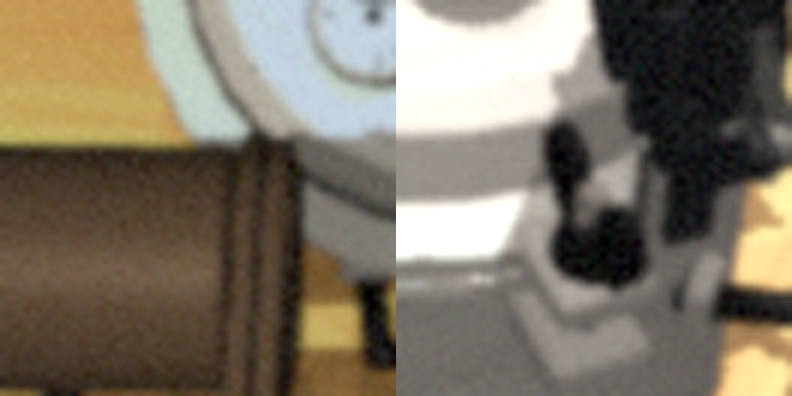

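The force jumped from about 1 N to 6–8 N and stays there, after about 9.4 rad of turning, which is within the given range. I'll push 1 mm more to confirm it is the stop.

>>> move_arm:
  commands: [0,0.04,0,0,0,0,0,0]

```text
time: 20.55
eef_pos: [0.4558, 0.0892, 0.2397]
tcp_rot: [0.272, 0.652, -0.276, 0.651]
contact_force: [-3.1, -7.9, 1.4]
opening: -0.0
```

>>> move_arm:
  commands: [0,0.05,0,0,0,0.05,0,0,0,0,0,0]

```text
time: 20.92
eef_pos: [0.4562, 0.0897, 0.2397]
tcp_rot: [0.27, 0.653, -0.278, 0.65]
contact_force: [-8.3, -11.9, 4.2]
opening: 0.001
```

The wing is solid: 2.5 mm of command moved the tip only 0.5 mm and the force rose to about 15 N. I'll back off, lift and move clear to check.

>>> move_arm:
  commands: [0,-0.1,0,0,0,-0.2,0,0,0,-0.4,0,0,-1,0,0,0,-1,0,0,0,-1,0,0,0,-1,0,0,0,0,-1,0,0,0,-1,1,0,0,-1,1,0,0,-1,1,0,0,-1,1,0,0,-1,1,0,0,-1,1,0,0,-1,1,0,0,0,1,0,0,0,1,0,0,0,0,0]

```text
time: 23.18
eef_pos: [0.4604, -0.2209, 0.3394]
tcp_rot: [0.275, 0.652, -0.274, 0.651]
contact_force: [-0.4, 0.4, -0.6]
opening: -0.003
```

```bash
python3 - <<'E'
from h import *
show('p13')
a=cv2.imread("pics/p13_t.png");A=cv2.convertScaleAbs(cv2.resize(a[190:330,260:395],None,fx=4,fy=4,interpolation=cv2.INTER_CUBIC),alpha=1.5);cv2.imwrite("pics/p13z.png",A)
E
```

```text
crop origins [249 266] [339 238] t 23.175 local a,b [-200.6 -226.7] z 0.3394 F [-0.4  0.4 -0.6] q [-0.65 -0.14  1.86  0.    1.42  0.15]
```

View pics/p13z.png

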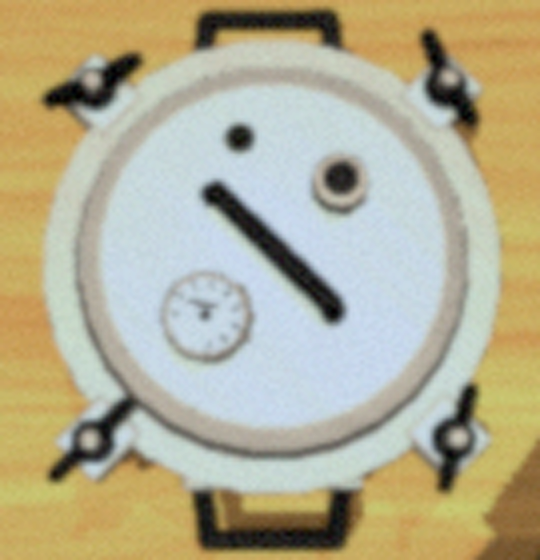

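View pics/p13_s.png

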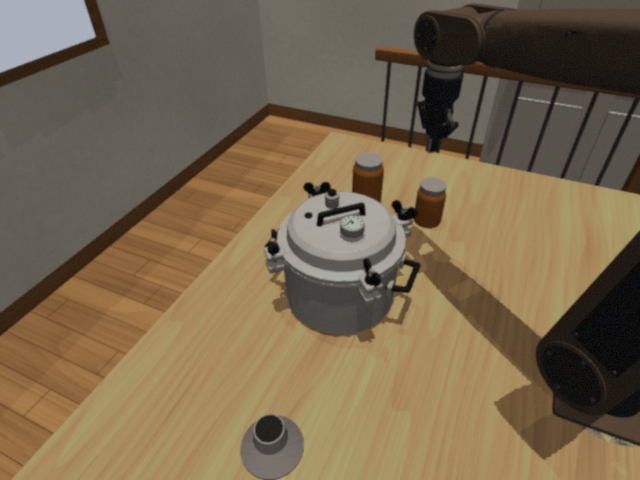

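View pics/p13.png

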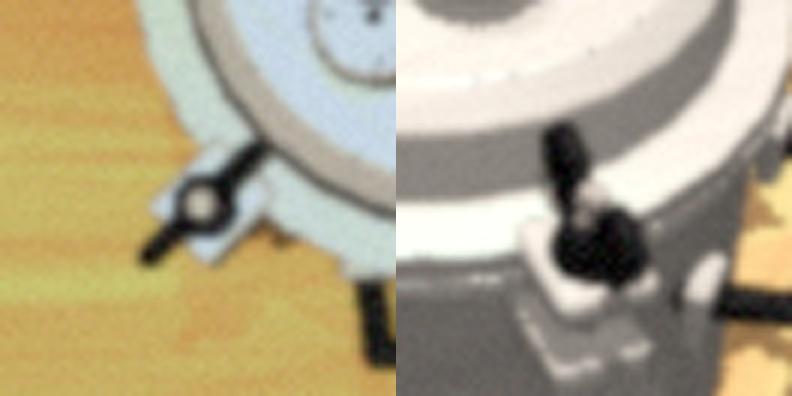

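```bash
python3 - <<'E'
from h import *
def m(f,x,y,w,h):
    g=cv2.cvtColor(cv2.imread(f),cv2.COLOR_BGR2GRAY)[y:y+h,x:x+w]
    n,l,s,c=cv2.connectedComponentsWithStats((g<38).astype(np.uint8));k=1+np.argmax(s[1:,4]);p=np.argwhere(l==k)[:,::-1].astype(float)
    e=np.linalg.eigh(np.cov(p.T))[1][:,1];return s[k],c[k].round(2),np.degrees(np.arctan2(e[1],e[0])).round(1)
for f in("side0","p13_s"): print(f,m(f"pics/{f}.png",355,250,32,45))
for f in("top0","p13_t"): print(f,m(f"pics/{f}.png",265,282,28,34))
d=(proj("side",[*BOLT,.23])-proj("side",[*BOLT,.225]))/5;print("px per mm",d)
E
```

```text
side0 (array([ 10,   8,  16,  26, 195], dtype=int32), array([16.17, 23.37]), np.float64(68.5))
p13_s (array([  9,   9,  17,  27, 199], dtype=int32), array([16.03, 24.54]), np.float64(65.0))
top0 (array([ 7,  9, 21, 18, 76], dtype=int32), array([17.97, 18.04]), np.float64(137.7))
p13_t (array([ 8,  8, 20, 20, 69], dtype=int32), array([18.14, 17.93]), np.float64(135.0))
px per mm [ 0.03332121 -0.37555016]
```

```bash
python3 - <<'E'
from h import *
print(ctrl.get_state()['contact_force'], ctrl.sign_off())
E
```

```text
the job is handed in; nothing more can be done
[-0.05068019  0.25728905 -0.12571141] None
```

I spun the loose wing nut beside the gauge down to its stop and handed the job in at about 23 s of the 64 s allowed. I pushed it with the closed fingertips, in three outside strokes and a short fourth, and never took hold of it.

**Stop:** The wing turned freely at 1–2 N for about 1.5 turns (9.4–9.5 rad), inside the 8–14 rad given. It then went solid. The last 3.5 mm of command moved the tip less than 1 mm and the force rose to about 15 N, well under 40 N. On the first stroke the finger had passed this same spot freely, so it was the nut that stopped it.

**Final pictures:**
- The final wing angle fits three half turns plus a few degrees.
- The other nuts, rocker weight, jars and funnel look unmoved by eye; I did not measure them.
- The arm stood clear at hand-in, with the force near zero.

**Height checks disagreed:**
- Comparing the nut with the tight ones part-way through put the stop at about 545° of turn, which fits.
- The before-and-after side pictures gave a drop of only about 3.1 mm, where this much turning should give 4.5 mm. I put that down to pixel-level noise and partial hiding of the dark nut, and trusted the turn count and the force.

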